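Hold the glass wheel cell in the shadowgraph beam

TASK

Slide the shutter of the little shadowgraph fully open by its tab. Then take the taller glass cell, the one with the small brass wheel inside, out of the wooden rack, gripping it by its two frosted faces only, with the fingers never on the clear ones. Finish while still holding the cell still in the beam: upright, touching nothing else, about midway between lamp and screen, clear faces square to the beam and the wheel centred on the beam; leave the shorter cell, the loupe and the parts tin where they are.

Things in the scene. Friction and masses are not known exactly. Their poses are not given: they have to be found in the camera images.
- shadowgraph: Fixed instrument, base 218x80x12 mm. Origin on the bench between lamp and screen; +x from lamp to screen, z up. Grey lamp house x -112 to -78 mm, 95 high, 60 wide, snout to x -66; brass shutter guides to y +68. White screen in a dark frame at x 66 to 76, 84 wide, 102 high, cross hairs at the beam. Beam along x at y 0, 65 mm above the bench; the gap from shutter (x -62) to screen is open.
- beam (a point): The point of the beam midway between shutter and screen, at [3, 0, 65] mm in the shadowgraph's frame, with the same axes (x along the beam, z up).
- shutter (a joint): Sliding steel shutter in front of the lamp: 0 m closed (covers the lens), 0.036 m fully open at its stop; it slides along the shadowgraph's +y, against about 1.2 N of friction, and stays where it is left. Starts between 0 and 0.008.
- shutter_tab (a point): Centre of the top of the shutter's black finger tab, 126 mm above the bench. The tab is an upright post 12 x 12 mm that stands 30 mm high (96 to 126 mm above the bench), its faces along the shadowgraph's x and y; it moves with the shutter.
- cell_rack: Fixed low wooden block 130 x 66 x 24 mm on the bench with two rectangular pockets 12 mm deep, at x -32 and +32 mm, y 0 in its frame, each with 1.5 mm play round the cell. Origin under its centre, x along its length. Does not move.
- wheel_cell: Taller glass cell in either pocket: 20 (x) x 34 (y) x 76 mm high, grey cap on the top 6 mm, about 75 g. Narrow side faces at y +-17 mm are frosted (white, opaque, 20 wide); wide faces at x +-10 are clear, a 14 mm brass wheel seen through them. Origin at the centre of its underside, 12 mm above the bench when racked; z up. Either way round is the same.
- wheel_cell_frosted_left: Frosted plate on the cell's +y side (3 mm thick, 70 mm high). Origin as the cell's.
- wheel_cell_frosted_right: Frosted plate on the cell's -y side (3 mm thick, 70 mm high). Origin as the cell's.
- wheel_cell_clear_front: Clear glass plate on the cell's -x side. Origin as the cell's. Fingers must not touch it.
- wheel_cell_clear_back: Clear glass plate on the cell's +x side. Origin as the cell's. Fingers must not touch it.
- wheel (a point): Centre of the brass wheel in the taller cell, 24 mm above the cell's underside, on its centre line.
- empty_cell: The shorter glass cell, 20 x 34 x 58 mm, no wheel inside, standing in the rack's other pocket. Not to be disturbed. Origin at the centre of its underside.
- loupe: Black watchmaker's loupe, 45 mm across, 35 mm high, standing on the bench to the right. Not to be disturbed. Origin under its centre.
- parts_tin: Round metal parts tin, 49 mm across, 18 mm high, on the bench to the right. Not to be disturbed. Origin under its centre.

How it is judged:
On the way, in this order (a step that is already met when the one before it is completed fails the run):
1. the shutter is slid fully open while the cell still stands in the rack (value of joint shutter above 0.031 m and distance of wheel_cell from where it was at the start of the episode below 0.01 m), for 0.2 s.
2. the taller cell is lifted clear of the rack, gripped by both frosted faces (contact force between the fingers and wheel_cell_frosted_left above 0.5 N and contact force between the fingers and wheel_cell_frosted_right above 0.5 N and height (world z) of wheel_cell above 0.027 m and contact force between wheel_cell and cell_rack below 0.05 N), for 0.2 s.
At the end, for the whole second after the job is handed in: Shutter within 5 mm of fully open; taller cell held still by both frosted faces, clear of the instrument, wheel within 6 mm of the beam sideways and in height, 20 mm of midway along it, upright and square within 8 degrees; shorter cell, loupe, tin within 15 mm of their places (value of joint shutter above 0.031 m and contact force between the fingers and wheel_cell_frosted_left above 0.5 N and contact force between the fingers and wheel_cell_frosted_right above 0.5 N and x of wheel in the frame of beam between -0.02 and 0.02 m and y of wheel in the frame of beam between -0.006 and 0.006 m and z of wheel in the frame of beam between -0.006 and 0.006 m and angle between the x axis of wheel_cell and the x axis of shadowgraph, either way round below 0.14 rad and angle between wheel_cell's own z axis and vertical below 0.14 rad and linear speed of wheel_cell below 0.02 m/s and contact force between wheel_cell and shadowgraph below 0.05 N and distance of each of empty_cell, loupe, parts_tin from where it was at the start of the episode below 0.015 m); the arm keeps its last pose, push and grip.
It fails at once if the fingers touch a clear face of the taller cell (contact force between the fingers and wheel_cell_clear_front above 0.3 N or contact force between the fingers and wheel_cell_clear_back above 0.3 N).
It fails at once if the shorter cell, the loupe or the parts tin is disturbed (distance of any of empty_cell, loupe, parts_tin from where it was at the start of the episode above 0.015 m).
It also fails if it takes over 51 s, if anything falls off the work surface, if the arm or the gripper's body presses on something with over 40 N, if the wrist force passes 120 N, or if a joint passes its speed limit or range.

ROBOT

A 7-joint arm with a two-finger parallel gripper is mounted at the origin on a cart in front of the work surface, level with it; the furniture and walls round the work are solid. World frame = base frame: x ahead of the robot, y to its left, z up, the work surface at z = 0. Lengths are in m, angles in rad, forces in N, time in s.
With the tool pointing down it reaches from about 0.425 to 0.925 m from the base axis. Payload 6.8 kg.
Tool frame: the origin (TCP) lies on the centre line of the jaws, within the pads' length; the fingertips stand 14 mm ahead of it and the grasp point (between the pads) lies 5 mm behind it; z points along the fingers, y is the line along which they close (so a half turn about z gives the same grasp; the last joint's range is limited). The gripper opens to 85 mm and grips with 20 to 120 N. Pads are 22 mm wide; open, the fingers measure 114 mm over their backs; the gripper's body (76 mm by 85 mm) begins 54 mm behind the grasp point. The pads swing forward as they close: fully open they stand 13 mm farther back than shut.
Start: joints at [1.145, 0.477, 0.022, 1.555, -0.011, 1.109, -0.083], TCP at [0.211, -0.641, 0.245] pointing down, gripper open.
Joint ranges: [-2.96, 2.96], [-0.34, 2.1], [-1.41, 1.46], [0.24, 2.44], [-1.37, 4.51], [0.17, 1.92], [-2.96, 2.96]. Speed limits (rad/s): [2.39, 2.39, 3.14, 3.14, 3.14, 3.14, 3.14].

INTERFACE

Orientations are given as a unit quaternion [w, x, y, z].
In Python, from station import bot gives the robot as it stands. The module is installed in compiled form; this text tells all that it offers.
- The arm moves only by the tool drive_tool, never from a script. Its argument "commands" is a list of rows, each an object with "hand": the opening, from 0 (shut) to 1 (fully open); "translation": the shift along the world's x, y, z in mm, a list of three; "angular": the turn, a rotation vector about the world's x, y, z in rad, a list of three. In form: [{"hand": hand, "translation": [tx, ty, tz], "angular": [ax, ay, az]}, ...]. A call has 1 to 12 rows; each row is the pose to reach, as a shift and turn from the pose commanded when the call began; what a row does not reach only later rows make up. A row lasts 1/8 s, in which the tool goes at most 62.5 mm and 10.7 degrees, less where a joint would pass 70% of its speed; a pose out of reach is approached as far as the arm can. A call with a gripper value outside its range is refused whole. The fingers move at their own pace and stop on an object; "force" is the grip in N (left out, the last holds). Time passes only in rows, so rows that repeat a pose let the fingers close. It gives the time, the measured TCP pose, the force, the opening and the grip force at its end, in the units of the state.
- bot.get_obs(): the state, without advancing time (a new reading comes with each control period).
- bot.read_camera(name): name is "scene" or "top" or "wrist"; returns the picture (400x640x3 uint8, red, green, blue); there is no depth.
- bot.camera_model(name): a dict with "fx", "fy", "cx", "cy" (pixels), "view" (4x4, takes a point from world to camera coordinates). Camera axes: x right, y up, looking along -z (the intrinsics and any distortion apply to the point x, -y, -z); pixel columns grow to the right and rows downward; lengths in m; the calibration is good to about 2 mm. A picture is of the moment at which its call begins: read the wrist's pose just before it. camera_model takes no time and is no camera call; for the wrist camera it gives the pose at the moment of the call.
- bot.hand_in(): hands the job in; it is judged then, once.
Trained networks look in the newest picture that a camera, given by its name, has taken for a name from the list of things; names that differ only in an ending like _2 or _b are one class to them, and where a whole thing is asked for, a point or a joint stands for the part that bears it (a point fixed in the world has none). Each returns a list of dicts, best first, with "score" (0 to 1); they miss things now and then, are a little off and sometimes report something else, mostly with a low value. They report only what shows in the picture. A call takes as long as a camera call.
- bot.find_in(camera, query): "position" ([column, row] in pixels, amid what is visible of it).
- bot.outline_of(camera, query): "pixels" (400x640 bool, what is visible of it) and "position" ([column, row] in pixels, amid what is visible of it).
The state is a dict: "t": time; "q": joint angles; "joint_vel": joint speeds; "joint_torque": joint torques, N m; "eef_pos": TCP position; "tool_rot": TCP orientation; "contact_force": force on the tool from outside, world axes, zero at the start; "torque": the same for the moment, N m; "gripper_width": opening from 0.0 (shut) to 1.0 (fully open); "grasp_force": force on a finger pad.
Only numpy, scipy, OpenCV 4.12 (cv2) and the standard library are available. Lean on these libraries where they do the work, as an engineer would, in place of code of your own. Each camera call takes 0.05 s, during which the arm holds its last target. There are 200 camera calls.

## Working session

There is one attempt and no reset: what is moved stays moved. The work goes in short steps, Python scripts to look and compute and a tool call to move; the robot and the scene stay as the last step left them, time stands still between calls to the robot, and variables do not carry over. Pictures are saved under pics/ and viewed, at most 10 in all, crops included, and the job is handed in when it is done.

Besides the shell and the picture viewer there is one more tool, called after "Emit:" in YAML: its name, and indented under it one key for each argument. drive_tool: Moves the arm, as the interface text tells. Its arguments: {"type":"object","properties":{"commands":{"type":"array","items":{"type":"object","properties":{"hand":{"type":"number"},"translation":{"type":"array","items":{"type":"number"}},"angular":{"type":"array","items":{"type":"number"}}}}},"force":{"type":"number"}},"required":["commands"]}

```bash
mkdir -p pics; cat > h.py <<'E'
import numpy as np, cv2
from station import bot
def proj(m,P):
    P=np.atleast_2d(P); V=np.array(m["view"]); c=P@V[:3,:3].T+V[:3,3]
    return np.c_[m["cx"]+m["fx"]*c[:,0]/-c[:,2], m["cy"]+m["fy"]*-c[:,1]/-c[:,2]]
def ray(m,px,z):
    V=np.array(m["view"]);R=V[:3,:3];o=-R.T@V[:3,3]
    d=R.T@np.array([(px[0]-m["cx"])/m["fx"],-(px[1]-m["cy"])/m["fy"],-1])
    return o+d*(z-o[2])/d[2]
E
python3 - <<'E'
from h import *
o=bot.get_obs();print(o["t"],o["eef_pos"],o["tool_rot"])
for c in("scene","top"):
    im=bot.read_camera(c);cv2.imwrite(f"pics/{c}0.png",im[:,:,::-1]);m=bot.camera_model(c);V=np.array(m["view"])
    print(c,m["fx"],m["cx"],m["cy"],(-V[:3,:3].T@V[:3,3]).round(3),[k for k in m])
    for q,z in[("shadowgraph",.012),("shutter_tab",.126),("cell_rack",.024),("wheel_cell",.088),("empty_cell",.07),("loupe",.035),("parts_tin",.018)]:
        for r in bot.find_in(c,q)[:2]: print(q,round(r["score"],2),np.round(r["position"],1),ray(m,r["position"],z).round(3))
E
```

```text
0.0 [ 0.21074857 -0.64065055  0.24433064] [-8.86813206e-04  9.87398867e-01  1.58248691e-01 -2.07551492e-04]
scene 451.4894151791224 314.85066374747765 197.94102776419857 [0.143 0.378 0.761] ['fx', 'fy', 'cx', 'cy', 'view']
shadowgraph 0.75 [242.2 290.6] [ 0.565 -0.037  0.012]
shutter_tab 0.68 [223.6 287.7] [0.532 0.038 0.126]
cell_rack 0.57 [308.8 224.5] [ 0.547 -0.263  0.024]
wheel_cell 0.72 [321.4 211.9] [ 0.51  -0.256  0.088]
empty_cell 0.57 [293.  204.6] [ 0.588 -0.259  0.07 ]
loupe 0.56 [339.  176.5] [ 0.571 -0.447  0.035]
parts_tin 0.7 [345.3 167.3] [ 0.586 -0.511  0.018]
top 391.18597018048683 317.7600232376228 196.7727442910506 [ 0.483 -0.229  0.932] ['fx', 'fy', 'cx', 'cy', 'view']
shadowgraph 0.87 [229.4 202.5] [ 0.547 -0.017  0.012]
shutter_tab 0.51 [203.6 204.4] [0.536 0.01  0.126]
cell_rack 0.8 [340.6 197.3] [ 0.556 -0.279  0.024]
cell_rack 0.34 [348.6 207.8] [ 0.531 -0.297  0.024]
wheel_cell 0.62 [344.1 209.3] [ 0.525 -0.283  0.088]
empty_cell 0.43 [338.9 180.2] [ 0.59  -0.273  0.07 ]
empty_cell 0.3 [421.  191.4] [ 0.564 -0.454  0.07 ]
loupe 0.58 [420.3 190.5] [ 0.569 -0.462  0.035]
parts_tin 0.74 [439.6 181.3] [ 0.592 -0.512  0.018]
```

View pics/top0.png

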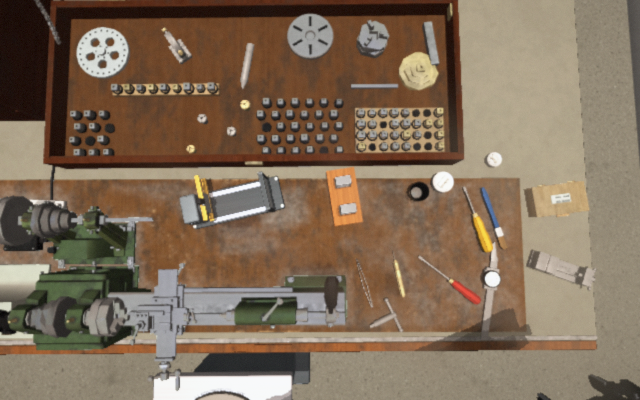

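View pics/scene0.png

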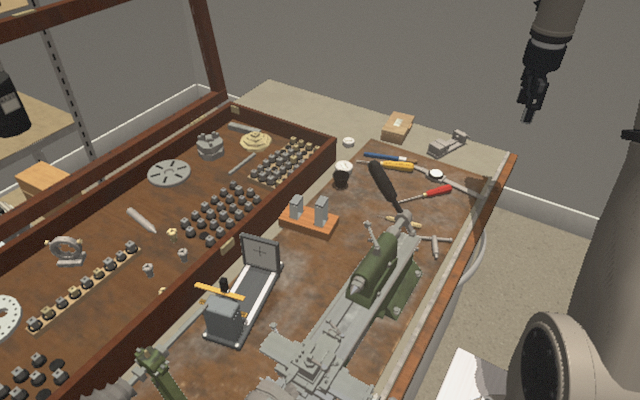

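The top view shows the shadowgraph at about (235,203), lamp left and screen right. The rack is at (343,197), with the taller cell nearer the robot at (347,209). In the scene view the tab is at about (224,287). Next I'll take close crops to find the axes.

```bash
python3 - <<'E'
from h import *
a=cv2.imread("pics/top0.png")[160:235,170:370]
b=cv2.imread("pics/scene0.png")[185:350,195:350]
cv2.imwrite("pics/ta.png",cv2.resize(a,None,fx=4,fy=4,interpolation=cv2.INTER_CUBIC))
cv2.imwrite("pics/sb.png",cv2.resize(b,None,fx=3.6,fy=3.6,interpolation=cv2.INTER_CUBIC))
E
```

```text
(no output)
```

View pics/ta.png

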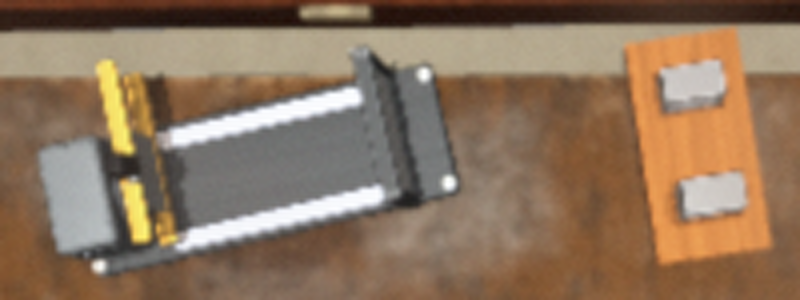

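View pics/sb.png

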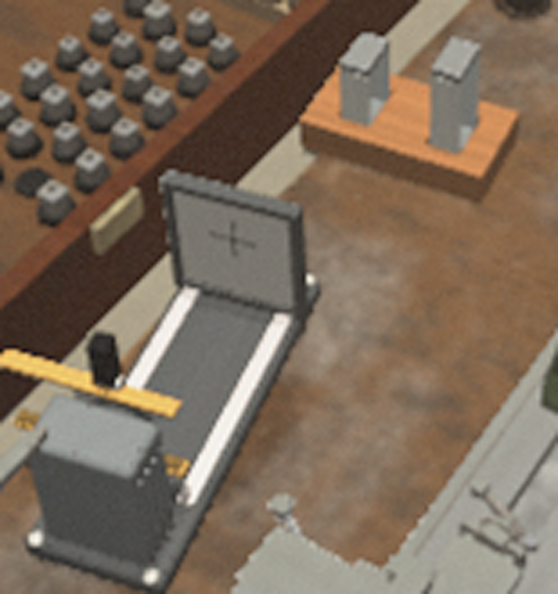

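```bash
cat > fit.py <<'E'
from h import *
from scipy.optimize import least_squares
T=lambda u,v:(170+u/4-.4,160+v/4-.4); S=lambda u,v:(195+u/3.6-.4,185+v/3.6-.4)
SG=[("top",(-112,30,95),T(40,150)),("top",(-78,30,95),T(100,137)),("top",(-112,-30,95),T(58,255)),("top",(-78,-30,95),T(118,243)),
("top",(109,40,12),T(432,65)),("top",(109,-40,12),T(460,190)),
("scene",(109,-40,12),S(318,285)),("scene",(-109,-40,12),S(158,580)),("scene",(-109,40,12),S(28,540)),
("scene",(66,42,102),S(163,178)),("scene",(66,-42,102),S(300,212)),("scene",(66,0,65),S(235,239)),
("scene",(-112,30,95),S(32,455)),("scene",(-112,-30,95),S(140,480)),("scene",(-78,-30,95),S(160,432)),("scene",(-78,30,95),S(57,400))]
RK=[("top",(65,33,24),T(627,43)),("top",(65,-33,24),T(737,28)),("top",(-65,-33,24),T(772,248)),("top",(-65,33,24),T(660,265)),
("scene",(65,33,24),S(300,118)),("scene",(-65,-33,24),S(520,120)),("scene",(-65,33,24),S(480,178))]
M={c:bot.camera_model(c) for c in("scene","top")}
def W(p,P):
    c,s=np.cos(p[2]),np.sin(p[2]);P=np.atleast_2d(P)/1000.
    return np.c_[p[0]+c*P[:,0]-s*P[:,1],p[1]+s*P[:,0]+c*P[:,1],P[:,2]]
def fit(L,p0,cams=("top","scene")):
    L=[l for l in L if l[0] in cams]
    f=lambda p:np.concatenate([proj(M[c],W(p,P))[0]-x for c,P,x in L])
    r=least_squares(f,p0,loss="soft_l1");return r.x,r.fun if 0 else f(r.x).reshape(-1,2)
if __name__=="__main__":
  for n,L,p0 in(("sg",SG,[.55,-.02,-1.4]),("rack",RK,[.55,-.28,.1])):
    for cams in(("top","scene"),("top",),("scene",)):
        p,r=fit(L,p0,cams);print(n,cams,p.round(4));
        if len(cams)==2:print(r.round(1).tolist())
    p,_=fit(L,p0)
    print(W(p,[(-62,0,126),(3,0,65)] if n=="sg" else [(-32,0,12),(32,0,12)]).round(4))
E
python3 fit.py
```

```text
sg ('top', 'scene') [ 0.5496 -0.0372 -1.3421]
[[-3.6, 0.2], [-3.1, -0.3], [-2.3, 1.1], [-1.8, 0.4], [1.4, -1.7], [2.1, -0.2], [3.2, -3.4], [4.1, -0.5], [1.5, -1.9], [-0.5, 1.8], [-0.2, 2.4], [-0.3, 2.3], [-2.4, -1.9], [-1.4, 0.8], [1.7, -1.4], [0.1, -1.6]]
sg ('top',) [ 0.5492 -0.0418 -1.3522]
sg ('scene',) [ 0.5492 -0.0358 -1.3361]
[[ 0.5356  0.0232  0.126 ]
 [ 0.5503 -0.0401  0.065 ]]
rack ('top', 'scene') [ 0.56   -0.2865  0.1258]
[[-0.4, -0.3], [0.1, -0.3], [-0.8, -0.2], [-1.0, -0.6], [0.8, -0.1], [0.9, -1.8], [1.1, -0.0]]
rack ('top',) [ 0.5591 -0.2877  0.1377]
rack ('scene',) [ 0.5606 -0.2841  0.1049]
[[ 0.5283 -0.2905  0.012 ]
 [ 0.5918 -0.2825  0.012 ]]
```

Emit:
drive_tool:
  commands:
    - {"hand":1,"translation":[0,0,60],"angular":[0,0,0]}
    - {"hand":1,"translation":[250,350,80],"angular":[0,0,-0.19]}
    - {"hand":1,"translation":[250,350,80],"angular":[0,0,-0.19]}
    - {"hand":1,"translation":[250,350,80],"angular":[0,0,-0.19]}
    - {"hand":1,"translation":[250,350,80],"angular":[0,0,-0.19]}
    - {"hand":1,"translation":[250,350,80],"angular":[0,0,-0.19]}
    - {"hand":1,"translation":[250,350,80],"angular":[0,0,-0.19]}
    - {"hand":1,"translation":[250,350,80],"angular":[0,0,-0.19]}
    - {"hand":1,"translation":[250,350,80],"angular":[0,0,-0.19]}
    - {"hand":1,"translation":[250,350,80],"angular":[0,0,-0.19]}

```text
t: 2.05
eef_pos: [0.4606, -0.2917, 0.3253]
tool_rot: [0.0, 0.998, 0.064, -0.0]
contact_force: [-0.2, -1.1, 0.5]
gripper_width: 1.001
grasp_force: 0.0
```

```bash
cat > look.py <<'E'
import sys,pickle
from h import *
n=sys.argv[1]
o=bot.get_obs();im=bot.read_camera("wrist");m=bot.camera_model("wrist");pickle.dump(m,open(f"{n}.pkl","wb"))
V=np.array(m["view"]);print(o["t"],o["eef_pos"].round(4),m["fx"],m["cx"],m["cy"],(-V[:3,:3].T@V[:3,3]).round(3),V[:3,:3].round(2).tolist())
cv2.imwrite(f"pics/{n}.png",im[:,:,::-1])
for a in sys.argv[2:]:
    q,z=a.split(":")
    for r in bot.find_in("wrist",q)[:2]: print(q,round(r["score"],2),np.round(r["position"],1),ray(m,r["position"],float(z)).round(4))
E
python3 look.py w1 cell_rack:.024 wheel_cell:.088 empty_cell:.07
```

```text
2.05 [ 0.4606 -0.2917  0.3253] 322.24168698232677 320.0600832136115 199.49301050954506 [ 0.528 -0.284  0.454] [[0.13, -0.99, 0.0], [0.95, 0.12, -0.27], [0.27, 0.04, 0.96]]
wheel_cell 0.84 [328.  106.9] [ 0.5303 -0.2927  0.088 ]
empty_cell 0.79 [323.9  48.6] [ 0.5906 -0.2806  0.07  ]
```

View pics/w1.png

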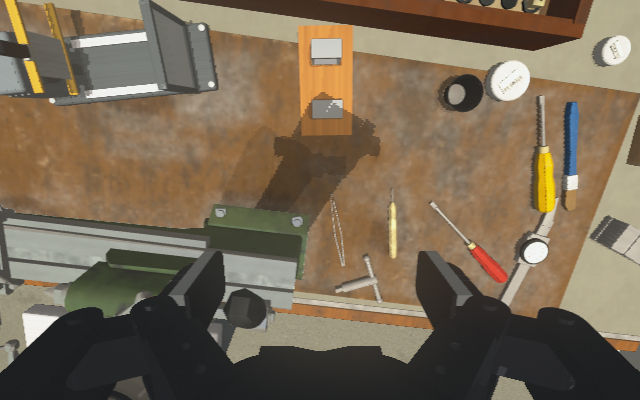

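The taller cell's top is at about (327,107). The rack corners are at about (298,26), (352,25), (353,134) and (299,135). Next I'll look at the shadowgraph from above.

Emit:
drive_tool:
  commands:
    - {"hand":0,"translation":[0,60,0],"angular":[0,0,0.1]}
    - {"hand":0,"translation":[0,250,0],"angular":[0,0,0.1]}
    - {"hand":0,"translation":[0,250,0],"angular":[0,0,0.1]}
    - {"hand":0,"translation":[0,250,0],"angular":[0,0,0.1]}
    - {"hand":0,"translation":[0,250,0],"angular":[0,0,0.1]}
    - {"hand":0,"translation":[0,250,0],"angular":[0,0,0.1]}
    - {"hand":0,"translation":[0,250,0],"angular":[0,0,0.1]}

```text
t: 3.12
eef_pos: [0.4609, -0.0432, 0.3252]
tool_rot: [0.0, 0.994, 0.112, -0.0]
contact_force: [0.2, -0.2, -0.9]
gripper_width: 0.006
grasp_force: 0.0
```

```bash
python3 look.py w2 shutter_tab:.126 shadowgraph:.012; python3 - <<'E'
import cv2
a=cv2.imread("pics/w2.png")[0:200,180:460]
cv2.imwrite("pics/w2c.png",cv2.resize(a,None,fx=2.8,fy=2.8,interpolation=cv2.INTER_CUBIC))
E
```

```text
3.125 [ 0.4609 -0.0432  0.3252] 322.24168698232677 320.0600832136115 199.49301050954506 [ 0.528 -0.028  0.454] [[0.22, -0.97, 0.0], [0.94, 0.21, -0.27], [0.27, 0.06, 0.96]]
shutter_tab 0.74 [276.9  75.7] [0.5474 0.0187 0.126 ]
shadowgraph 0.75 [317.5  87.1] [ 0.5524 -0.019   0.012 ]
```

View pics/w2c.png

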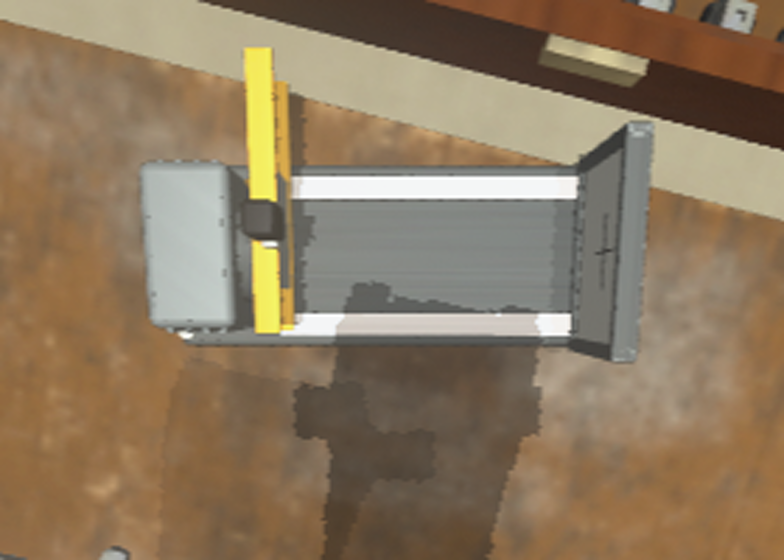

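```bash
cat > fit2.py <<'E'
import fit,pickle
from fit import *
M["w1"]=pickle.load(open("w1.pkl","rb"));M["w2"]=pickle.load(open("w2.pkl","rb"))
C=lambda u,v:(180+u/2.8-.35,v/2.8-.35)
A=[((-112,30,95),(142,163)),((-78,30,95),(226,163)),((-78,-30,95),(232,328)),((-112,-30,95),(152,326)),((66,42,102),(630,122)),((76,42,102),(653,122)),((76,-42,102),(635,361)),((66,-42,102),(612,358)),((66,0,65),(604,252))]
A=[("w2",P,C(*x)) for P,x in A]
p,r=fit.fit(A,[.55,-.02,-1.34],("w2",));print(p.round(4));print(r.round(1).tolist());sg=p
print("beam",W(p,(3,0,65)).round(4))
t=ray(M["w2"],C(262,218),.126);c,s=np.cos(p[2]),np.sin(p[2]);d=t[:2]-p[:2];print("tab",t.round(4),"in sg",(c*d[0]+s*d[1]).round(4),(-s*d[0]+c*d[1]).round(4))
B=[("w1",(65,33,24),(298,26)),("w1",(65,-33,24),(352,25)),("w1",(-65,-33,24),(353,134)),("w1",(-65,33,24),(299,135))]
p,r=fit.fit(B,[.55,-.28,.1],("w1",));print(p.round(4),r.round(1).tolist());print(W(p,(-32,0,12)).round(4))
E
python3 fit2.py
```

```text
Traceback (most recent call last):
  File "fit2.py", line 7, in <module>
    p,r=fit.fit(A,[.55,-.02,-1.34],("w2",));print(p.round(4));print(r.round(1).tolist());sg=p
        ^^^^^^^
AttributeError: 'function' object has no attribute 'fit'
```

```bash
sed -i 's/fit\.fit(/fit(/;s/^import fit,pickle/import pickle/' fit2.py; python3 fit2.py
```

```text
[ 0.5516 -0.0407 -1.3454]
[[-2.0, -0.8], [1.0, -0.8], [1.7, 0.4], [-1.2, 1.2], [-0.8, -0.3], [1.0, -0.3], [1.2, 0.4], [0.1, 1.4], [-2.2, -0.2]]
beam [[ 0.5523 -0.0436  0.065 ]]
tab [0.5451 0.0218 0.126 ] in sg -0.0624 0.0076
[ 0.5596 -0.2873  0.1431] [[-0.5, -0.4], [0.4, -0.4], [-1.7, 0.6], [2.1, 0.4]]
[[ 0.5279 -0.2919  0.012 ]]
```

Emit:
drive_tool:
  commands:
    - {"hand":0,"translation":[50,57,0],"angular":[0,0,0]}
    - {"hand":0,"translation":[50,57,-50],"angular":[0,0,0]}
    - {"hand":0,"translation":[50,57,-110],"angular":[0,0,0]}
    - {"hand":0,"translation":[50,57,-165],"angular":[0,0,0]}
    - {"hand":0,"translation":[50,57,-205],"angular":[0,0,0]}
    - {"hand":0,"translation":[50,57,-205],"angular":[0,0,0]}
    - {"hand":0,"translation":[50,57,-205],"angular":[0,0,0]}

```text
t: 4.15
eef_pos: [0.5121, 0.0157, 0.1217]
tool_rot: [0.0, 0.994, 0.113, 0.001]
contact_force: [0.4, 0.3, 1.0]
gripper_width: 0.0
grasp_force: 0.0
```

Emit:
drive_tool:
  commands:
    - {"hand":0,"translation":[10,2,0],"angular":[0,0,0]}
    - {"hand":0,"translation":[20,5,0],"angular":[0,0,0]}
    - {"hand":0,"translation":[30,7,0],"angular":[0,0,0]}
    - {"hand":0,"translation":[36,8,0],"angular":[0,0,0]}
    - {"hand":0,"translation":[36,8,0],"angular":[0,0,0]}

```text
t: 4.78
eef_pos: [0.5476, 0.0241, 0.1203]
tool_rot: [-0.0, 0.994, 0.114, 0.0]
contact_force: [-0.2, -0.1, 0.2]
gripper_width: 0.002
grasp_force: 0.0
```

```bash
python3 - <<'E'
from h import *
o=bot.get_obs();print(o["eef_pos"],o["contact_force"])
im=bot.read_camera("wrist")
cv2.imwrite("pics/w3.png",im[:,:,::-1])
E
```

```text
[0.54758074 0.0240931  0.12028617] [-0.23718488 -0.12999262  0.17835897]
```

View pics/w3.png

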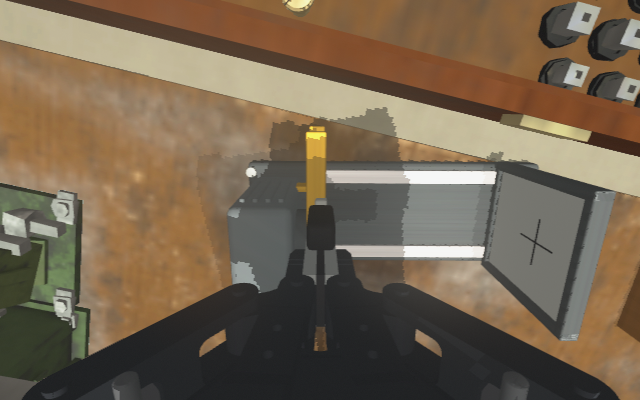

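The black tab at (321,227) sits squarely against the closed fingertips and is being pushed. I'll carry on to the stop.

Emit:
drive_tool:
  commands:
    - {"hand":0,"translation":[5,1,0],"angular":[0,0,0]}
    - {"hand":0,"translation":[9,2,0],"angular":[0,0,0]}
    - {"hand":0,"translation":[9,2,0],"angular":[0,0,0]}

```text
t: 5.2
eef_pos: [0.5563, 0.0259, 0.1203]
tool_rot: [-0.0, 0.994, 0.114, 0.0]
contact_force: [0.8, -0.3, 0.1]
gripper_width: 0.005
grasp_force: 0.0
```

Emit:
drive_tool:
  commands:
    - {"hand":0,"translation":[3,0.7,0],"angular":[0,0,0]}
    - {"hand":0,"translation":[3,0.7,0],"angular":[0,0,0]}

```text
t: 5.45
eef_pos: [0.5571, 0.026, 0.1201]
tool_rot: [0.0, 0.994, 0.114, -0.002]
contact_force: [-7.4, -0.2, 4.4]
gripper_width: 0.002
grasp_force: 3.3
```

Emit:
drive_tool:
  commands:
    - {"hand":0,"translation":[-25,-6,0],"angular":[0,0,0]}
    - {"hand":0,"translation":[-30,-7,60],"angular":[0,0,0]}
    - {"hand":0,"translation":[-30,-7,120],"angular":[0,0,-0.05]}
    - {"hand":1,"translation":[-70,-315,130],"angular":[0,0,-0.09]}
    - {"hand":1,"translation":[-70,-315,130],"angular":[0,0,-0.09]}
    - {"hand":1,"translation":[-70,-315,130],"angular":[0,0,-0.09]}
    - {"hand":1,"translation":[-70,-315,130],"angular":[0,0,-0.09]}
    - {"hand":1,"translation":[-70,-315,130],"angular":[0,0,-0.09]}
    - {"hand":1,"translation":[-70,-315,130],"angular":[0,0,-0.09]}
    - {"hand":1,"translation":[-70,-315,130],"angular":[0,0,-0.09]}
    - {"hand":1,"translation":[-70,-315,130],"angular":[0,0,-0.09]}

```text
t: 6.82
eef_pos: [0.4896, -0.2868, 0.2504]
tool_rot: [-0.0, 0.998, 0.07, 0.0]
contact_force: [1.3, 0.0, 0.3]
gripper_width: 0.994
grasp_force: 0.0
```

```bash
python3 look.py w4 wheel_cell:.088 empty_cell:.07 cell_rack:.024; python3 - <<'E'
import cv2
a=cv2.imread("pics/w4.png")[10:240,230:430]
cv2.imwrite("pics/w4c.png",cv2.resize(a,None,fx=2.6,fy=2.6,interpolation=cv2.INTER_CUBIC))
E
```

```text
6.825 [ 0.4896 -0.2868  0.2504] 322.24168698232677 320.0600832136115 199.49301050954506 [ 0.557 -0.277  0.379] [[0.14, -0.99, -0.0], [0.95, 0.14, -0.27], [0.27, 0.04, 0.96]]
wheel_cell 0.71 [330.9 141.9] [ 0.53   -0.2911  0.088 ]
empty_cell 0.81 [327.8  70.2] [ 0.5908 -0.2797  0.07  ]
cell_rack 0.57 [326.8 102.1] [ 0.5645 -0.2836  0.024 ]
```

View pics/w4c.png

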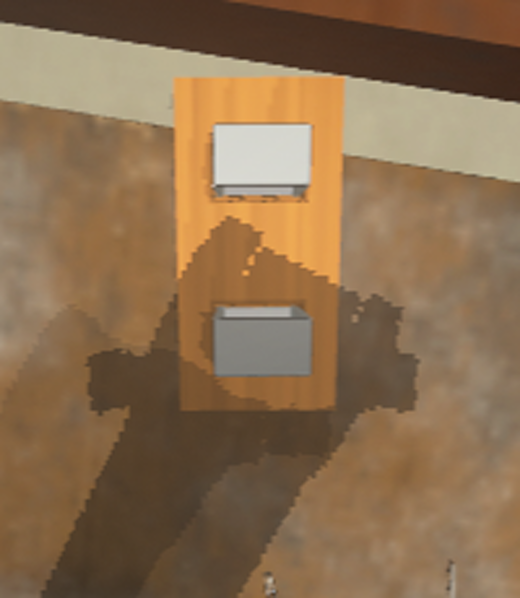

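```bash
cat > f3.py <<'E'
import pickle
from fit import *
M["w4"]=pickle.load(open("w4.pkl","rb"));C=lambda u,v:(230+u/2.6-.3,10+v/2.6-.3)
m=M["w4"]
for n,P,X,p0 in(("cell",[(10,17,88),(10,-17,88),(-10,-17,88),(-10,17,88)],[(214,319),(312,319),(312,376),(214,376)],[.53,-.29,.14]),
 ("rack",[(65,33,24),(65,-33,24),(-65,-33,24),(-65,33,24)],[(175,78),(345,78),(336,411),(180,411)],[.56,-.29,.14])):
    p,r=fit([("w4",a,C(*b)) for a,b in zip(P,X)],p0,("w4",));print(n,p.round(4),r.round(1).tolist())
print("rack pocket",W(p,(-32,0,12)).round(4))
E
python3 f3.py
```

```text
cell [ 0.5286 -0.2913  0.1436] [[-0.2, -0.3], [0.4, -0.4], [-0.1, 0.3], [-0.0, 0.4]]
rack [ 0.5599 -0.287   0.1423] [[-0.1, 0.1], [0.2, 0.0], [-0.4, -0.1], [0.4, -0.0]]
rack pocket [[ 0.5283 -0.2915  0.012 ]]
```

Emit:
drive_tool:
  commands:
    - {"hand":1,"translation":[39,-4.5,0],"angular":[0,0,0]}
    - {"hand":1,"translation":[39,-4.5,-60],"angular":[0,0,0]}
    - {"hand":1,"translation":[39,-4.5,-120],"angular":[0,0,0]}
    - {"hand":1,"translation":[39,-4.5,-120],"angular":[0,0,0]}
    - {"hand":1,"translation":[39,-4.5,-120],"angular":[0,0,0]}

```text
t: 7.65
eef_pos: [0.5293, -0.2933, 0.1324]
tool_rot: [0.001, 0.998, 0.069, 0.001]
contact_force: [0.7, -0.5, 0.4]
gripper_width: 1.0
grasp_force: 0.0
```

Emit:
drive_tool:
  commands:
    - {"hand":1,"translation":[-0.5,1.5,-40],"angular":[0,0,0]}
    - {"hand":1,"translation":[-0.5,1.5,-75],"angular":[0,0,0]}
    - {"hand":1,"translation":[-0.5,1.5,-75],"angular":[0,0,0]}
    - {"hand":1,"translation":[-0.5,1.5,-75],"angular":[0,0,0]}

```text
t: 8.15
eef_pos: [0.5294, -0.2924, 0.0583]
tool_rot: [0.001, 0.998, 0.069, 0.002]
contact_force: [-0.8, 0.3, -0.8]
gripper_width: 1.001
grasp_force: 0.0
```

Emit:
drive_tool:
  commands:
    - {"hand":0.45,"translation":[0,0,0],"angular":[0,0,0]}
    - {"hand":0.2,"translation":[0,0,0],"angular":[0,0,0]}
    - {"hand":0.1,"translation":[0,0,0],"angular":[0,0,0]}
    - {"hand":0.1,"translation":[0,0,0],"angular":[0,0,0]}
    - {"hand":0,"translation":[0,0,0],"angular":[0,0,0]}
    - {"hand":0,"translation":[0,0,0],"angular":[0,0,0]}
    - {"hand":0,"translation":[0,0,0],"angular":[0,0,0]}
  force: 25

```text
t: 9.02
eef_pos: [0.5278, -0.2917, 0.056]
tool_rot: [0.0, 0.998, 0.069, 0.0]
contact_force: [-2.1, 0.8, 7.1]
gripper_width: 0.393
grasp_force: 30.6
```

Emit:
drive_tool:
  commands:
    - {"hand":0,"translation":[0,0,8],"angular":[0,0,0]}
    - {"hand":0,"translation":[0,0,20],"angular":[0,0,0]}
    - {"hand":0,"translation":[0,0,35],"angular":[0,0,0]}
    - {"hand":0,"translation":[0,0,60],"angular":[0,0,0]}
    - {"hand":0,"translation":[0,0,100],"angular":[0,0,0]}
    - {"hand":0,"translation":[0,0,150],"angular":[0,0,0]}
    - {"hand":0,"translation":[0,0,160],"angular":[0,0,0]}
    - {"hand":0,"translation":[0,0,160],"angular":[0,0,0]}

```text
t: 10.02
eef_pos: [0.5276, -0.2916, 0.2164]
tool_rot: [0.001, 0.998, 0.069, 0.001]
contact_force: [-0.4, 0.3, 0.0]
gripper_width: 0.391
grasp_force: 29.9
```

Emit:
drive_tool:
  commands:
    - {"hand":0,"translation":[0,30,0],"angular":[0,0,-0.15]}
    - {"hand":0,"translation":[5,60,0],"angular":[0,0,-0.3]}
    - {"hand":0,"translation":[8,90,0],"angular":[0,0,-0.45]}
    - {"hand":0,"translation":[12,120,0],"angular":[0,0,-0.6]}
    - {"hand":0,"translation":[15,150,0],"angular":[0,0,-0.75]}
    - {"hand":0,"translation":[18,180,0],"angular":[0,0,-0.9]}
    - {"hand":0,"translation":[20,210,0],"angular":[0,0,-1.05]}
    - {"hand":0,"translation":[22,230,0],"angular":[0,0,-1.2]}
    - {"hand":0,"translation":[24,248,0],"angular":[0,0,-1.35]}
    - {"hand":0,"translation":[24,248,0],"angular":[0,0,-1.488]}
    - {"hand":0,"translation":[24,248,0],"angular":[0,0,-1.488]}
    - {"hand":0,"translation":[24,248,0],"angular":[0,0,-1.488]}

```text
t: 11.52
eef_pos: [0.5508, -0.0437, 0.2145]
tool_rot: [0.001, 0.78, -0.625, -0.001]
contact_force: [-0.3, -0.9, -1.1]
gripper_width: 0.398
grasp_force: 29.9
```

```bash
python3 look.py w5; python3 - <<'E'
from h import *
im=bot.read_camera("scene");cv2.imwrite("pics/s5.png",im[:,:,::-1])
a=im[180:360,170:330,::-1];a=cv2.resize(a,None,fx=2.2,fy=2.2,interpolation=cv2.INTER_CUBIC)
b=cv2.imread("pics/w5.png");b=cv2.resize(b[:,100:540],None,fx=.99,fy=.99)
cv2.imwrite("pics/c5.png",np.hstack([a[:396],b[:396]])[:, :800])
E
```

```text
11.525 [ 0.5508 -0.0437  0.2145] 322.24168698232677 320.0600832136115 199.49301050954506 [ 0.566 -0.111  0.344] [[-0.98, -0.22, 0.0], [0.21, -0.94, -0.27], [0.06, -0.27, 0.96]]
```

View pics/c5.png

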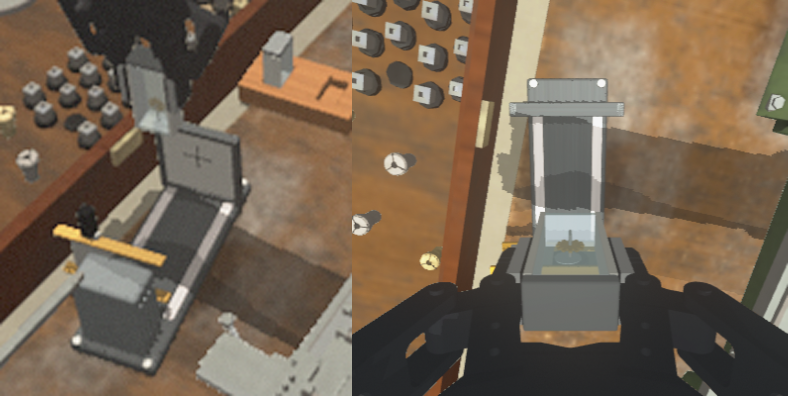

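The cell is held cleanly by its frosted faces and is square to the instrument. The screen and rail centres lie about 2.5 mm to the +x side of the cell's centreline, so I'll correct that and descend.

Emit:
drive_tool:
  commands:
    - {"hand":0,"translation":[2,0.5,-20],"angular":[0,0,0]}
    - {"hand":0,"translation":[2,0.5,-50],"angular":[0,0,0]}
    - {"hand":0,"translation":[2,0.5,-80],"angular":[0,0,0]}
    - {"hand":0,"translation":[2,0.5,-105],"angular":[0,0,0]}
    - {"hand":0,"translation":[2,0.5,-122],"angular":[0,0,0]}
    - {"hand":0,"translation":[2,0.5,-130.5],"angular":[0,0,0]}
    - {"hand":0,"translation":[2,0.5,-130.5],"angular":[0,0,0]}
    - {"hand":0,"translation":[2,0.5,-130.5],"angular":[0,0,0]}
    - {"hand":0,"translation":[2,0.5,-130.5],"angular":[0,0,0]}

```text
t: 12.75
eef_pos: [0.554, -0.043, 0.0856]
tool_rot: [-0.0, 0.781, -0.625, 0.001]
contact_force: [-0.1, -0.8, -0.7]
gripper_width: 0.39
grasp_force: 29.9
```

```bash
python3 look.py w6; python3 - <<'E'
from h import *
im=bot.read_camera("scene");m=bot.camera_model("scene")
for q in("wheel","shutter_tab"): print(q,[(round(r["score"],2),np.round(r["position"],1)) for r in bot.find_in("scene",q)[:2]])
print(proj(m,[[.5523,-.0436,.065],[.5523+.035,-.0436+.008,.065]]).round(1))
a=cv2.resize(im[180:360,170:330,::-1],None,fx=2.2,fy=2.2,interpolation=cv2.INTER_CUBIC)
b=cv2.resize(cv2.imread("pics/w6.png")[:,100:540],None,fx=.99,fy=.99)
cv2.imwrite("pics/c6.png",np.hstack([a[:396],b[:396]])[:, :800])
print(bot.get_obs()["eef_pos"],bot.get_obs()["contact_force"])
E
```

```text
12.75 [ 0.554  -0.043   0.0856] 322.24168698232677 320.0600832136115 199.49301050954506 [ 0.568 -0.111  0.214] [[-0.98, -0.22, -0.0], [0.21, -0.94, -0.27], [0.06, -0.27, 0.96]]
wheel [(0.87, array([244.7, 268.8]))]
shutter_tab [(0.63, array([210.3, 278.7]))]
[[246.8 274.3]
 [230.3 269.6]]
[ 0.55359713 -0.04297176  0.08512087] [ 0.81053878 -0.89768685 -1.37453079]
```

View pics/c6.png

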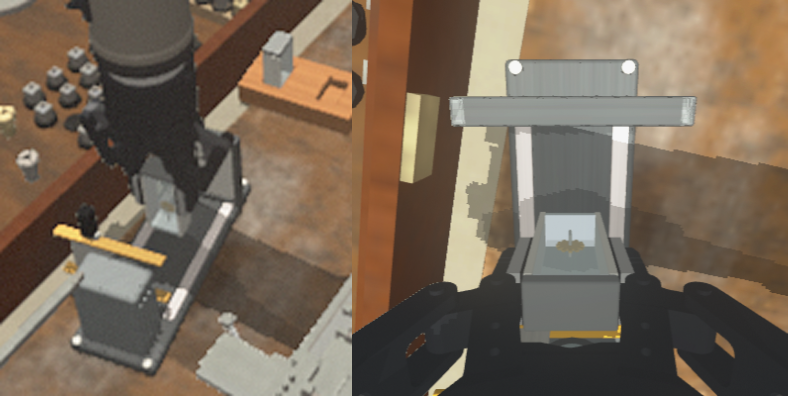

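The wheel, at scene pixel (246,274), matches the projected beam point (247,274). The wrist view shows the cell centred on the screen to within about 1 mm and square to it, with the shutter open, so I'm handing in.

```bash
python3 -c "
from station import bot
print(bot.hand_in())"
```

```text
the job is handed in; nothing more can be done
None
```

I handed the job in at about 13 s with the shutter pushed to its stop and the taller cell held by its frosted faces, upright and square in the beam. By my camera measurements the wheel is within about 1 mm of the beam sideways and in height; `hand_in()` returned no verdict.

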